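Mount a board carrier on the preheater's pin rail

ROBOT

A 7-joint arm with a two-finger parallel gripper is mounted at the origin on the work surface. World frame = base frame: x ahead of the robot, y to its left, z up, the work surface at z = 0. Lengths are in mm, angles in rad, forces in N, time in s.
With the tool pointing down it reaches from about 400 to 900 mm from the base axis. Payload 5.6 kg.
Tool frame: the origin (TCP) lies on the centre line of the jaws, within the pads' length; the fingertips stand manip.tcp_to_tips ahead of it and the grasp point (between the pads) lies 3 mm ahead of it (manip.tcp_to_tips is the distance from the TCP to the fingertips, in mm); z points along the fingers, y is the line along which they close (so a half turn about z gives the same grasp; the last joint's range is limited). The gripper opens to 92 mm and grips with 3 to 60 N. Pads are 20 mm wide; open, the fingers measure 128 mm over their backs; the gripper's body (75 mm by 189 mm) begins 69 mm behind the grasp point.
Start: joints at [-1.358, 0.468, -0.012, 1.603, 0.006, 1.071, -0.056], TCP at [164.503, 628.846, 236.592] pointing down, gripper open.
Joint ranges: [-2.53, 2.53], [-0.31, 2.02], [-1.57, 1.55], [0.28, 2.44], [-1.29, 4.43], [0.15, 1.84], [-2.92, 2.92]. Speed limits (rad/s): [2.57, 2.57, 3.14, 3.14, 3.14, 3.14, 3.14].

INTERFACE

Orientations are given as a unit quaternion [w, x, y, z].
In Python, from station import manip gives the robot as it stands.
- The arm moves only by the tool drive_tool, never from a script. Its argument "targets" is text: rows parted by semicolons, each of 7 numbers parted by spaces: the turn, a rotation vector about the world's x, y, z in shares of pi rad (1.0 is pi rad), then the shift along the world's x, y, z in fractions of the full range, 1 being 0.3 m, then the opening, from 0 (shut) to 1 (fully open). A call has 1 to 5 rows; each row is the pose to reach, as a shift and turn from the pose commanded when the call began; what a row does not reach only later rows make up. A row lasts 1/8 s, in which the tool goes at most 62.5 mm and 10.7 degrees, less where a joint would pass 70% of its speed; a pose out of reach is approached as far as the arm can. A call with a gripper value outside its range is refused whole. The fingers move at their own pace and stop on an object; "force" is the grip in N (left out, the last holds). Time passes only in rows, so rows that repeat a pose let the fingers close. It gives the time, the measured TCP pose, the force, the opening and the grip force at its end, in the units of the state.
- manip.sense(): the state, without advancing time (a new reading comes with each control period).
- manip.camera(name): name is "scene" or "top" or "wrist"; returns the picture (400x640x3 uint8, blue, green, red); there is no depth.
- manip.get_calibration(name): a dict with "mtx" (3x3 intrinsics, pixels), "world_from_camera" (4x4, takes a point from camera to world coordinates). Camera axes: x right, y down, z forward; pixel columns grow to the right and rows downward; lengths in mm; the calibration is good to about 2 mm. A picture is of the moment at which its call begins: read the wrist's pose just before it. get_calibration takes no time and is no camera call; for the wrist camera it gives the pose at the moment of the call.
- manip.sign_off(): hands the job in; it is judged then, once.
The state is a dict: "clock": time; "joints": joint angles; "qvel": joint speeds; "tau": joint torques, N m; "tcp_pos": TCP position; "tcp_rot": TCP orientation; "wrist_force": force on the tool from outside, world axes, zero at the start; "wrist_torque": the same for the moment, N m; "gripper_width": finger opening in mm; "grasp_force": force on a finger pad.
Only numpy, scipy, OpenCV 4.12 (cv2) and the standard library are available. Lean on these libraries where they do the work, as an engineer would, in place of code of your own. Each camera call takes 0.05 s, during which the arm holds its last target. There are 200 camera calls.

TASK

Mount the board carrier from the blue mat on the preheater: slip both of its holes over the two locating pins of the rail together, then press it down against the sprung supports until both spring catches snap over its edges and hold it down. The rail is clamped a little beyond the tray's middle, nobody measured quite where, so feel for the pins and never force the carrier (60 N is its limit); leave the other things on the bench alone.

Things in the scene. Friction and masses are not known exactly. Their poses are not given: they have to be found in the camera images.
- carrier: Board carrier: dark grey plate 110 (x) x 150 (y) x 5 mm with a small green circuit board on it, 0.26 to 0.44 kg, flat on a 4 mm blue mat. Origin: centre of the plate's underside, z up. Two through holes, 9 mm diameter, on its y axis at y = +60 and -60 mm. It can be mounted either way round (half a turn). More than 60 N between it and the preheater or its pins breaks it.
- grip (a point): Centre of the carrier's handle: an aluminium bar 14 mm wide (x), 74 mm long (y), 15 mm high, its centre 31.5 mm above the carrier's origin; axes as the carrier's. It stands on two posts at y = +30 and -30 mm; the board's parts below it rise to 11 mm above the origin.
- preheater: White preheater tray fixed to the bench, 300 x 300 mm, rims 55 mm high. Origin: centre of its underside, z up. An aluminium pin rail (60 mm wide, top at 65 mm) lies across it along y, a little beyond the middle, clamped by black thumb screws at y = +130 and -130 mm (top at 77 mm). The rail carries all the parts below and does not shift by hand.
- pin_tips (a point): Middle between the two pin tips if the rail stood on the tray's centre line: 95 mm above the preheater's origin, axes as the preheater's. It does NOT: the rail, pins and all, is clamped 3 to 21 mm from here along +x; y and yaw are exact. Pins at y = +60 and -60 mm, 8 mm diameter, last 2.5 mm tapering to 6 mm: they catch a hole up to about 1.5 mm off centre.
- seat (a point): Same plan point as pin_tips, at the top of the two stop pads, 69 mm above the preheater's origin: the carrier's underside is fully home here. Two sprung supports (orange caps at y = +20 and -20 mm) rise 8 mm above it and bear the carrier's weight; pressing them down to it takes 10 N together. The catches hold the carrier 1.5 mm above it once let go.
- catch_left (a joint): Spring catch in a blue housing (inner face at y = +85 mm, top at 91 mm) at the rail's +y end: 0 m = steel nose fully in, overlapping the plate's edge by 4 mm; 0.004 m = pushed out so that the edge passes. The plate's underside meets its slope 86 mm above the preheater's origin; below 70.5 mm the nose springs back over the plate. The press takes about 15 N in all.
- catch_right (a joint): The same catch at the preheater's -y end: 0 m = nose fully in, over the plate; 0.004 m = pushed out so that the plate's edge passes; it springs back by itself.
- multimeter: Black multimeter, 85 x 180 x 36 mm, lying loose beyond the mat; origin at the centre of its underside. Leave it where it is.
- screwdriver: Red-handled screwdriver lying loose on the bench beside the tray's -x side (towards the robot). Leave it where it is.
- flux_jar: Small amber jar with a blue cap, 40 mm in diameter, 55 mm high, standing loose beside the mat; origin at the centre of its underside. Leave it where it is.
There are look-alikes about, which are no part of the job. What is shaped like the carrier but red is not meant.

How it is judged (in metres and radians):
On the way, in this order (a step that is already met when the one before it is completed fails the run):
1. the carrier is lifted clear of the mat (height (world z) of carrier above 0.06 m), for 0.2 s.
2. both pins stand in the carrier's holes (z of carrier in the frame of preheater below 0.09 m and x of carrier in the frame of preheater between 0 and 0.024 m and y of carrier in the frame of preheater between -0.003 and 0.003 m and angle between the y axis of carrier and the y axis of preheater, either way round below 0.05 rad and angle between carrier's own z axis and vertical below 0.06 rad), for 0.2 s.
At the end, for the whole second after the job is handed in: Carrier held down by both catches: underside at most 72.5 mm above the preheater's origin, centre 0 to 24 mm from it along its x and within 3 mm in y, square within 0.05 rad (either way round), level within 0.03 rad, both catches within 1.5 mm of fully in, at rest and let go (z of carrier in the frame of preheater below 0.0725 m and x of carrier in the frame of preheater between 0 and 0.024 m and y of carrier in the frame of preheater between -0.003 and 0.003 m and angle between the y axis of carrier and the y axis of preheater, either way round below 0.05 rad and angle between carrier's own z axis and vertical below 0.03 rad and value of joint each of catch_left, catch_right below 0.0015 m and linear speed of carrier below 0.01 m/s and contact force between carrier and the fingers below 0.1 N); the robot touches nothing.
It fails at once if the carrier is pressed or knocked against the preheater, its rail or pins with more than 60 N (contact force between carrier and preheater above 60 N).
It fails at once if the multimeter is moved by more than 20 mm (distance of multimeter from where it was at the start of the episode above 0.02 m).
It fails at once if the screwdriver is moved by more than 20 mm (distance of screwdriver from where it was at the start of the episode above 0.02 m).
It fails at once if the flux jar is moved by more than 20 mm (distance of flux_jar from where it was at the start of the episode above 0.02 m).
It also fails if it takes over 61 s, if anything falls off the work surface, if the arm or the gripper's body presses on something with over 40 N, if the wrist force passes 120 N, or if a joint passes its speed limit or range.

## Working session

There is one attempt and no reset: what is moved stays moved. The work goes in short steps, Python scripts to look and compute and a tool call to move; the robot and the scene stay as the last step left them, time stands still between calls to the robot, and variables do not carry over. Pictures are saved under pics/ and viewed, at most 10 in all, crops included, and the job is handed in when it is done.

Besides the shell and the picture viewer there is one more tool, called as name(argument=value, ...) on one line, values as JSON. drive_tool: Moves the arm, as the interface text tells. Its arguments: {"type":"object","properties":{"targets":{"type":"string"},"force":{"type":"number"}},"required":["targets"]}

```bash
mkdir -p pics; python3 - <<'E'
from station import manip
import cv2,numpy as np
s=manip.sense();print(s['tcp_pos'],s['tcp_rot'],s['gripper_width'],manip.tcp_to_tips,s['clock'],s['wrist_force'])
for n in ['scene','top']:
    cv2.imwrite(f'pics/{n}0.png',manip.camera(n))
    c=manip.get_calibration(n);print(n,np.round(c['mtx'],1).tolist(),np.round(c['world_from_camera'],3).tolist())
E
```

```text
[164.40583542 628.31125295 235.64912389] [-4.83732294e-05  1.27596719e-01  9.91825743e-01 -8.77481672e-04] 92.27761454044384 22.0 0.0 [-0.41105764  0.52921083  0.10818109]
scene [[431.9, 0.0, 314.3], [0.0, 431.9, 199.8], [0.0, 0.0, 1.0]] [[-0.892, 0.327, -0.313, 878.336], [0.452, 0.67, -0.588, 771.931], [0.017, -0.666, -0.746, 971.193], [0.0, 0.0, 0.0, 1.0]]
top [[406.2, 0.0, 323.5], [0.0, 406.2, 197.6], [0.0, 0.0, 1.0]] [[-0.025, -0.994, 0.104, 393.249], [-1.0, 0.023, -0.016, 100.991], [0.014, -0.105, -0.994, 1307.748], [0.0, 0.0, 0.0, 1.0]]
```

View pics/top0.png

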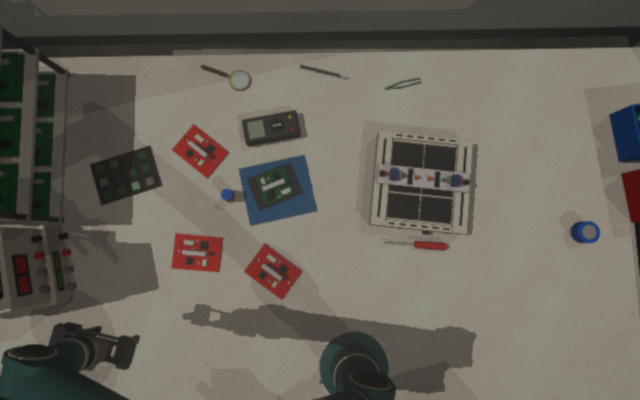

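View pics/scene0.png

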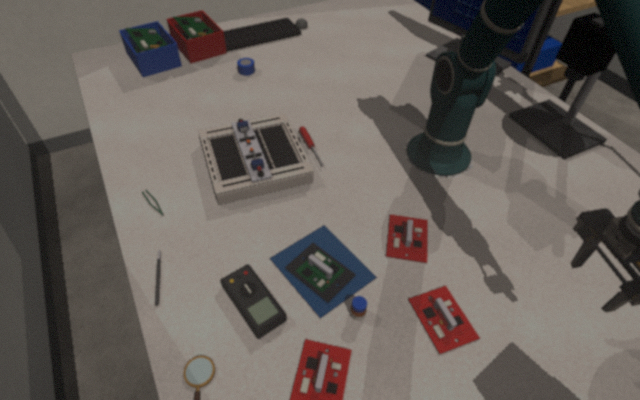

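Top view: the dark grey plate with a green board and handle at (274,185) on the blue mat is the carrier. The red plates at (200,151), (198,252) and (273,271) are look-alikes. The dark panel at (126,175) has no handle or mat. The tray is at (423,180), with its blue catches near (395,174) and (456,180). I'll confirm this in an enlarged crop.

```bash
cat > h.py <<'E'
from station import manip
import cv2,numpy as np
def ray(n,px,z,c=None):
    c=c or manip.get_calibration(n);K=c['mtx'];T=np.array(c['world_from_camera'])
    px=np.atleast_2d(np.array(px,float))
    d=np.c_[px,np.ones(len(px))]@np.linalg.inv(K).T@T[:3,:3].T
    o=T[:3,3];return o+d*((z-o[2])/d[:,2])[:,None]
def blobs(mask,amin=5):
    n,l,st,ce=cv2.connectedComponentsWithStats(mask.astype(np.uint8))
    return [(ce[i],st[i,4],l==i) for i in range(1,n) if st[i,4]>=amin]
E
python3 - <<'E'
from h import *
im=cv2.imread('pics/top0.png')
a=cv2.resize(im[145:230,215:325],None,fx=5,fy=5,interpolation=2)
b=cv2.resize(im[120:240,365:485],None,fx=5,fy=5,interpolation=2)[:600]
a=cv2.copyMakeBorder(a,0,600-a.shape[0],0,0,0)
cv2.imwrite('pics/crop0.png',cv2.resize(np.hstack([a,b]),(800,417)))
hsv=cv2.cvtColor(im,cv2.COLOR_BGR2HSV);H,S,V=[hsv[...,i].astype(int) for i in range(3)]
blue=(abs(H-106)<12)&(S>110)
for c,ar,m in blobs(blue,6): print('blue',c.round(1),ar,ray('top',c,91 if ar<200 else 4).round(1))
mat=max(blobs(blue),key=lambda t:t[1])[2]
pts=np.argwhere(mat)[:,::-1].astype(np.int32)
hull=np.zeros(im.shape[:2],np.uint8);cv2.fillConvexPoly(hull,cv2.convexHull(pts),1)
inn=cv2.morphologyEx(((hull>0)&~mat).astype(np.uint8),cv2.MORPH_OPEN,np.ones((4,4)))
p=max(blobs(inn),key=lambda t:t[1])[2]
ys,xs=np.nonzero(p);r=cv2.minAreaRect(np.c_[xs,ys].astype(np.float32))
w=ray('top',cv2.boxPoints(r),9);print('plate',r,w.round(1).tolist(),w.mean(0).round(1))
g=cv2.cvtColor(im,cv2.COLOR_BGR2GRAY)
h=p&(S<60)&(g>110)
for c,ar,m in blobs(h,10):
    ys,xs=np.nonzero(m);wp=ray('top',np.c_[xs,ys],43)[:,:2]
    print('handle',c,ar,cv2.minAreaRect(wp.astype(np.float32)),wp.mean(0))
E
```

```text
blue [626.7 132.7] 1293 [[ 723.3 -931.9    4. ]]
blue [301.1 173.1] 185 [[597.1 147.   91. ]]
blue [263.5 167.3] 125 [[617.5 260.2  91. ]]
blue [246.4 188.3] 32 [[554.4 312.3  91. ]]
blue [226.4 194.4] 85 [[537.4 372.2  91. ]]
blue [283.4 208.2] 520 [[498.8 209.1   4. ]]
blue [250.5 204.1] 46 [[506.3 300.2  91. ]]
blue [251.3 215. ] 7 [[473.6 298.1  91. ]]
blue [583.6 231.9] 296 [[ 399.2 -757.4    4. ]]
plate ((638.5, 117.5), (7.0, 1.0), 90.0) [[784.7, -972.6, 9.0], [784.6, -976.0, 9.0], [760.8, -973.4, 9.0], [760.8, -970.1, 9.0]] [ 772.7 -973.     9. ]
```

View pics/crop0.png

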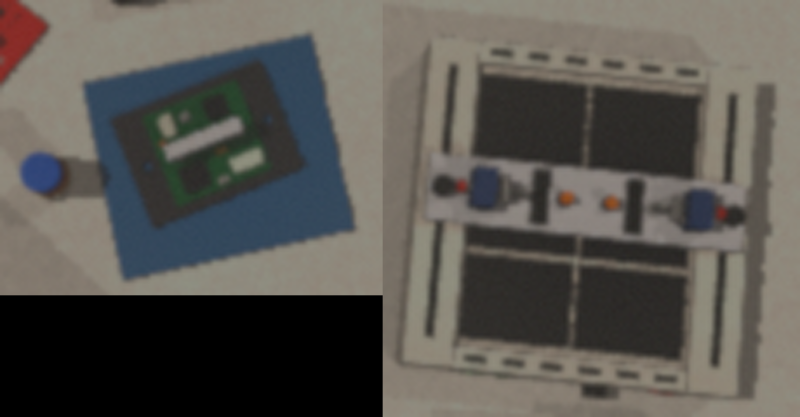

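The crop confirms the carrier: grey plate, green board and handle on the blue mat. Handle ends are at crop (165,154) and (242,125). The blue catch housings are at crop (486,188) and (700,210).

```bash
python3 - <<'E'
from h import *
def T(p,ox,oy): return [ox+p[0]/3.478,oy+p[1]/3.478]
a=ray('top',[T((165,154),215,145),T((242,125),215,145)],43)
d=(a[0]-a[1]);print('grip',a.mean(0),'yaw',np.arctan2(-d[0],d[1]))
ox=365
X=lambda u,v:[365+(u-382.6)/3.478,120+v/3.478]
b=ray('top',[X(486,188),X(700,210)],91);d=b[0]-b[1];print('rail',b.mean(0),np.linalg.norm(d),'yaw',np.arctan2(-d[0],d[1]))
b=ray('top',[X(566,198),X(611,203)],77);print('caps',b.mean(0))
s=manip.sense();print(s['tcp_pos'],s['clock'])
E
```

```text
grip [568.97006644 235.78778695  43.        ] yaw 0.3423250066415396
rail [ 576.01056823 -230.65810447   91.        ] 188.151969507626 yaw -0.12590422600122197
caps [ 576.866855   -230.39233054   77.        ]
[164.43414915 628.40104168 235.75495207] 0.1
```

Careful with the scale: shifts go in shares of 0.3 m and turns go in shares of pi rad. That gives: 205 mm is 0.6833, -198 mm is -0.66, -0.5 rad is -0.1592.

drive_tool(targets="0 0 -0.0318 0.15 -0.1467 0 1;0 0 -0.0637 0.2833 -0.2767 0 1;0 0 -0.0955 0.4167 -0.4067 0 1;0 0 -0.1273 0.55 -0.5333 0 1;0 0 -0.1592 0.6833 -0.66 0 1")

```text
clock: 0.72
tcp_pos: [370.5, 429.3, 236.4]
tcp_rot: [-0.0, 0.37, 0.929, -0.0]
wrist_force: [-1.0, 1.5, 0.2]
gripper_width: 91.7
grasp_force: 0.0
```

Scaled: 200 mm is 0.6667, -195 mm is -0.65, -0.47 rad is -0.1496.

drive_tool(targets="0 0 -0.0318 0.1433 -0.14 0 1;0 0 -0.0637 0.2867 -0.28 0 1;0 0 -0.0955 0.43 -0.42 0 1;0 0 -0.1273 0.5667 -0.55 0 1;0 0 -0.1496 0.6667 -0.65 0 1")

```text
clock: 1.35
tcp_pos: [571.0, 233.4, 236.3]
tcp_rot: [0.0, 0.577, 0.817, -0.0]
wrist_force: [-0.4, -0.4, 0.4]
gripper_width: 91.8
grasp_force: 0.0
```

```bash
python3 - <<'E'
from h import *
s=manip.sense();c=manip.get_calibration('wrist');im=manip.camera('wrist')
cv2.imwrite('pics/w0.png',im);np.savez('w0',mtx=c['mtx'],world_from_camera=c['world_from_camera'])
print(s['tcp_pos'],s['tcp_rot'],s['joints'],s['clock'],s['wrist_force'],s['qvel'].max() if hasattr(s['qvel'],'max') else s['qvel']);print(np.round(c['world_from_camera'],3),c['mtx'])
E
```

```text
[570.95543708 233.36080604 236.31574879] [ 2.46593601e-04  5.77137075e-01  8.16647177e-01 -3.52913772e-04] [-0.71853115  0.42031865  0.36453135  1.70870353 -0.16818656  1.04384346
  0.04228032] 1.35 [-0.36472793 -0.41227272  0.44626569] 0.40495283176410146
[[ 9.42000e-01  3.19000e-01  1.01000e-01  5.43635e+02]
 [ 3.35000e-01 -9.00000e-01 -2.79000e-01  3.13250e+02]
 [ 1.00000e-03  2.97000e-01 -9.55000e-01  3.84375e+02]
 [ 0.00000e+00  0.00000e+00  0.00000e+00  1.00000e+00]] [[353.93104502   0.         320.21017147]
 [  0.         353.93104502 199.04921799]
 [  0.           0.           1.        ]]
```

View pics/w0.png

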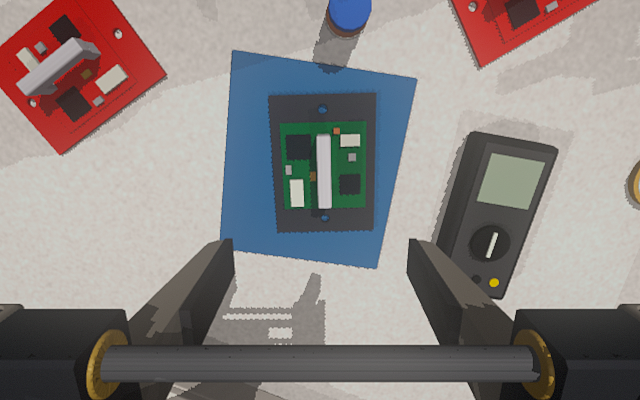

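The wrist view shows the carrier clearly. Its holes are near (322,109) and (325,217), and the handle top runs from (323,136) to (324,209).

```bash
python3 - <<'E'
from h import *
c=dict(np.load('w0.npz'));im=cv2.imread('pics/w0.png')
hsv=cv2.cvtColor(im,cv2.COLOR_BGR2HSV)
blue=(abs(hsv[...,0].astype(int)-106)<14)&(hsv[...,1]>90)
hs=[b for b in blobs(blue,15) if 300<b[0][0]<350 and 95<b[0][1]<230]
print([(b[0],b[1]) for b in hs])
w=ray('',[b[0] for b in hs],8,c);print(w, np.linalg.norm(w[0]-w[1]));d=w[0]-w[1]
print('mid',w.mean(0),'yaw',np.arctan2(-d[0],d[1]))
m=(hsv[...,1]<45)&(hsv[...,2]>140);m[:130]=0;m[215:]=0;m[:,:308]=0;m[:,338:]=0
b=max(blobs(m),key=lambda t:t[1]);ys,xs=np.nonzero(b[2])
wp=ray('',np.c_[xs,ys],43,c)[:,:2].astype(np.float32);print(b[1],cv2.minAreaRect(wp))
s=manip.sense();print(s['tcp_pos'],'toolyaw',2*np.arctan2(s['tcp_rot'][2],s['tcp_rot'][1])-np.pi/2)
E
```

```text
[(array([302.367106  , 155.57488169]), np.int32(19651)), (array([322.01587302, 108.85714286]), np.int32(63)), (array([324.43243243, 217.43243243]), np.int32(37))]
[[548.95306924 242.70217449   8.        ]
 [552.46537316 295.55067621   8.        ]
 [595.14049555 184.14489991   8.        ]] 52.965086733518234
mid [565.51964599 240.7992502    8.        ] yaw 3.0752303862368713
989 ((573.9691162109375, 240.31703186035156), (13.318592071533203, 73.9044418334961), 21.060110092163086)
[574.67803587 227.80742408 236.48382131] toolyaw 0.331779971488924
```

Scaled: -130 mm is -0.4333, 4.5 mm is 0.015, 0.022 rad is 0.007.

drive_tool(targets="0 0 0.007 0.015 0.015 -0.1667 1;0 0 0.007 0.015 0.015 -0.3 1;0 0 0.007 0.015 0.015 -0.4333 1;0 0 0.007 0.015 0.015 -0.4333 1;0 0 0.007 0.015 0.015 -0.4333 1")

```text
clock: 2.02
tcp_pos: [574.7, 240.6, 107.8]
tcp_rot: [0.0, 0.566, 0.824, 0.001]
wrist_force: [0.6, 0.7, 0.4]
gripper_width: 92.0
grasp_force: 0.0
```

```bash
python3 - <<'E'
from h import *
s=manip.sense();print(s['tcp_pos'],'toolyaw',2*np.arctan2(s['tcp_rot'][2],s['tcp_rot'][1])-np.pi/2,s['clock'])
c=manip.get_calibration('wrist');im=manip.camera('wrist')
cv2.imwrite('pics/w1.png',im)
hsv=cv2.cvtColor(im,cv2.COLOR_BGR2HSV)
blue=(abs(hsv[...,0].astype(int)-106)<14)&(hsv[...,1]>90)
for b in blobs(blue,15): print(b[0],b[1],ray('',b[0],8,c))
m=(hsv[...,1]<45)&(hsv[...,2]>140)
for b in blobs(m,300):
    ys,xs=np.nonzero(b[2]);wp=ray('',np.c_[xs,ys],43,c)[:,:2].astype(np.float32);print(b[0],b[1],cv2.minAreaRect(wp))
E
```

```text
[574.73836995 240.63640668 107.80094713] toolyaw 0.3670413780958235 2.025
[348.86111111   2.77777778] 36 [[543.96893668 374.51451733   8.        ]]
[362.95238095   0.45238095] 42 [[551.68817582 378.88881202   8.        ]]
[293.38529836 173.27780047] 36717 [[548.5957217  259.21987996   8.        ]]
[316.34057971 126.52173913] 138 [[552.17918286 295.9698237    8.        ]]
[316.7        280.08333333] 60 [[595.02621921 184.57615906   8.        ]]
[113.39609492 147.69908907] 52803 ((440.85015869140625, 240.64515686035156), (282.0555725097656, 144.2134552001953), 73.2931900024414)
[506.0720905  109.36678661] 40574 ((660.9664916992188, 341.73577880859375), (151.19528198242188, 184.3432159423828), 43.92102813720703)
[ 5.87426901 67.6374269 ] 342 ((374.22216796875, 266.6335144042969), (15.63066577911377, 12.188148498535156), 52.0722541809082)
[316.23070058 221.60062472] 2241 ((572.9656372070312, 242.02687072753906), (13.319402694702148, 76.2612533569336), 20.810997009277344)
[356.28030303 174.42424242] 528 ((584.6419677734375, 280.9302978515625), (17.942066192626953, 10.749837875366211), 21.04985809326172)
[594.37032947 243.42039389] 5433 ((749.5582885742188, 293.9397277832031), (53.769290924072266, 48.81222915649414), 9.532979011535645)
[276.35085414 246.85676741] 761 ((554.5340576171875, 216.80123901367188), (12.872664451599121, 27.308666229248047), 21.01491928100586)
[631.73061224 289.53469388] 490 ((787.2132568359375, 275.8571472167969), (16.239883422851562, 33.48835754394531), 36.07421112060547)
[411.4893018  321.45382883] 1776 ((662.2146606445312, 205.08665466308594), (35.53411102294922, 53.621891021728516), 20.9377384185791)
[250.95671378 336.83833922] 1132 ((564.18408203125, 147.8185577392578), (79.15750885009766, 16.270898818969727), 20.008174896240234)
[326.23944773 390.68816568] 5070 ((624.1851806640625, 116.56137084960938), (235.24954223632812, 16.219247817993164), 20.89450454711914)
```

Scaled: -63 mm is -0.21, -62 mm is -0.2067.

drive_tool(targets="0 0 0 0 0 -0.1333 1;0 0 0 0 0 -0.2067 1;0 0 0 0 0 -0.21 1;0 0 0 0 0 -0.21 0;0 0 0 0 0 -0.21 0", force=45)

```text
clock: 2.7
tcp_pos: [574.9, 240.7, 44.9]
tcp_rot: [0.001, 0.566, 0.824, 0.001]
wrist_force: [0.1, -0.2, -0.3]
gripper_width: 73.8
grasp_force: 0.0
```

drive_tool(targets="0 0 0 0 0 0 0;0 0 0 0 0 0 0;0 0 0 0 0 0 0")

```text
clock: 3.08
tcp_pos: [574.1, 240.4, 43.8]
tcp_rot: [0.0, 0.566, 0.824, 0.0]
wrist_force: [-0.6, 0.1, 0.1]
gripper_width: 43.9
grasp_force: 0.0
```

drive_tool(targets="0 0 0 0 0 0 0;0 0 0 0 0 0 0;0 0 0 0 0 0 0;0 0 0 0 0 0 0;0 0 0 0 0 0 0")

```text
clock: 3.7
tcp_pos: [573.2, 240.0, 43.5]
tcp_rot: [-0.001, 0.566, 0.824, -0.001]
wrist_force: [-3.3, -0.7, 3.1]
gripper_width: 13.5
grasp_force: 45.0
```

Scaled: 200 mm is 0.6667, 160 mm is 0.5333, -0.1 rad is -0.0318.

drive_tool(targets="0 0 0 0 0 0.0667 0;0 0 0 0 0 0.2 0;0 0 0 0 0 0.3667 0;0 0 -0.0127 -0.0167 -0.0667 0.5333 0;0 0 -0.0318 -0.05 -0.2 0.6667 0")

```text
clock: 4.32
tcp_pos: [559.7, 181.7, 246.7]
tcp_rot: [0.001, 0.606, 0.795, 0.002]
wrist_force: [1.9, -0.7, -3.7]
gripper_width: 13.8
grasp_force: 45.0
```

Scaled: -250 mm is -0.8333, -200 mm is -0.6667, -0.35 rad is -0.1114.

drive_tool(targets="0 0 -0.0318 -0.05 -0.1667 0 0;0 0 -0.0637 -0.1 -0.3333 0 0;0 0 -0.0796 -0.15 -0.5 0 0;0 0 -0.0955 -0.2 -0.6667 0 0;0 0 -0.1114 -0.25 -0.8333 0 0")

```text
clock: 4.95
tcp_pos: [483.8, -71.4, 244.7]
tcp_rot: [0.001, 0.737, 0.676, 0.001]
wrist_force: [0.1, 0.2, -4.8]
gripper_width: 13.3
grasp_force: 45.0
```

Scaled: -160 mm is -0.5333, -140 mm is -0.4667, -0.03 rad is -0.0095.

drive_tool(targets="0 0 -0.0064 -0.05 -0.1667 0 0;0 0 -0.0095 -0.1 -0.3333 0 0;0 0 -0.0095 -0.1333 -0.4667 0 0;0 0 -0.0095 -0.15 -0.5333 0 0;0 0 -0.0095 -0.15 -0.5333 0 0")

```text
clock: 5.58
tcp_pos: [438.6, -231.5, 244.5]
tcp_rot: [0.001, 0.747, 0.665, 0.0]
wrist_force: [0.1, 0.4, -4.5]
gripper_width: 13.8
grasp_force: 45.0
```

drive_tool(targets="0 0 0 0 0 0 0;0 0 0 0 0 0 0")

```text
clock: 5.82
tcp_pos: [439.5, -228.4, 243.7]
tcp_rot: [-0.0, 0.745, 0.667, 0.0]
wrist_force: [-0.1, -0.7, -3.6]
gripper_width: 13.0
grasp_force: 45.0
```

```bash
python3 - <<'E'
from h import *
s=manip.sense();c=manip.get_calibration('wrist');im=manip.camera('wrist')
cv2.imwrite('pics/w2.png',im);np.savez('w2',mtx=c['mtx'],world_from_camera=c['world_from_camera'])
print(s['tcp_pos'],s['tcp_rot'],'toolyaw',2*np.arctan2(s['tcp_rot'][2],s['tcp_rot'][1])-np.pi/2,s['joints'],s['clock'],s['wrist_force'],s['gripper_width'],max(abs(s['qvel'])))
E
```

```text
[ 439.5497529  -228.38306271  243.6804033 ] [-3.61539190e-05  7.45207721e-01  6.66832329e-01  3.11007144e-04] toolyaw -0.1108963643769234 [-0.19455668  0.21683219  0.7009529   2.00205314 -0.1686824   0.97923793
  0.47851041] 5.825 [-0.13841043 -0.66429597 -3.60669022] 13.04497034078107 0.004098164284148281
```

View pics/w2.png

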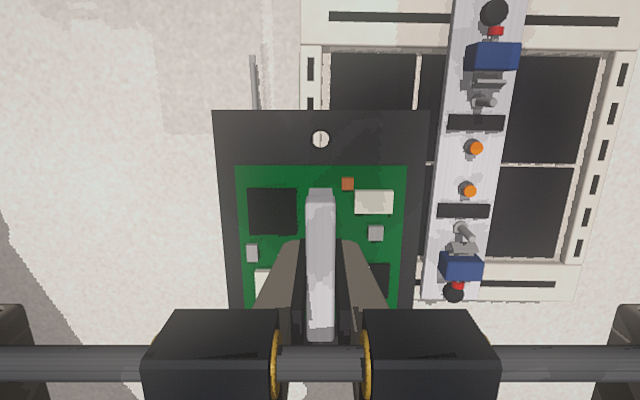

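The rail is in clear view: orange caps near (476,148) and (470,190), pins near (485,100) and (462,228), blue housings at (492,56) and (461,266). The carrier's visible hole is at (320,139). I'll zoom in on the rail.

```bash
python3 - <<'E'
from h import *
c=dict(np.load('w2.npz'));im=cv2.imread('pics/w2.png')
cv2.imwrite('pics/crop2.png',cv2.resize(np.rot90(im[75:245,430:530]).copy(),None,fx=4.5,fy=4.5,interpolation=cv2.INTER_NEAREST))
hsv=cv2.cvtColor(im,cv2.COLOR_BGR2HSV);H,S,V=[hsv[...,i].astype(int) for i in range(3)]
o=(H>5)&(H<22)&(S>150)&(V>120)
for b in blobs(o,20):
  ys,xs=np.nonzero(b[2]);print('or',b[0],b[1],xs.min(),xs.max(),ys.min(),ys.max(),ray('',b[0],77,c))
bl=(abs(H-112)<14)&(S>90)
for b in blobs(bl,100): 
  ys,xs=np.nonzero(b[2]);print('bl',b[0],b[1],cv2.boxPoints(cv2.minAreaRect(np.c_[xs,ys].astype(np.float32))).round(1).tolist())
wht=(S<45)&(V>150)
for b in blobs(wht,20):
  if 305<b[0][0]<335 and 125<b[0][1]<150: print('hole',b[0],b[1],ray('',b[0],208,c))
E
```

```text
or [475.78461538 147.72307692] 130 470 482 142 154 [[ 582.65761396 -208.78619861   77.        ]]
or [347.33082707 183.22556391] 133 342 353 178 189 [[ 465.91433767 -228.73576267   77.        ]]
or [469.48305085 190.54237288] 118 464 475 185 196 [[ 577.62874614 -248.14922045   77.        ]]
or [273.36170213 361.7606383 ] 188 270 276 333 395 [[ 368.72967965 -419.1123297    77.        ]]
or [367.43983402 367.79253112] 241 365 370 333 398 [[ 469.6100888  -438.51737032   77.        ]]
bl [497.69076655  55.3466899 ] 1148 [[474.79998779296875, 67.9000015258789], [475.70001220703125, 41.29999923706055], [520.2000122070312, 42.79999923706055], [519.4000244140625, 69.4000015258789]]
bl [464.07060519 270.64985591] 694 [[445.0, 261.0], [483.0, 261.0], [483.0, 280.0], [445.0, 280.0]]
hole [320.30731707 138.70731707] 205 [[ 447.27600326 -168.4499942   208.        ]]
```

View pics/crop2.png

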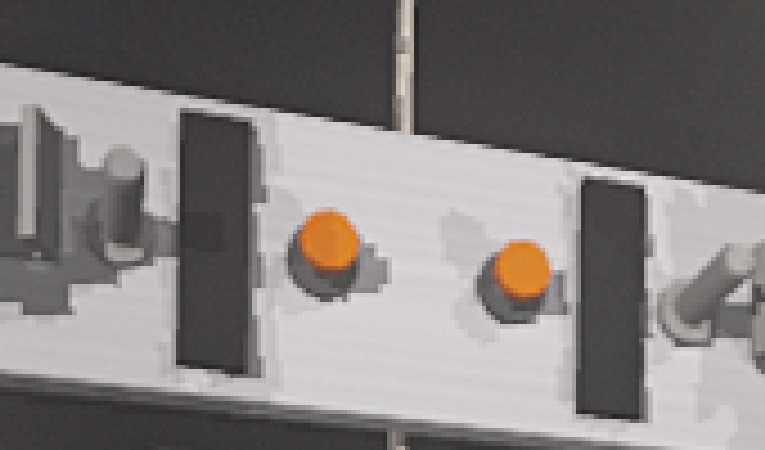

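```bash
python3 - <<'E'
from h import *
c=dict(np.load('w2.npz'))
p=ray('',[[494,102.6],[472.2,239.4]],95,c);d=p[0]-p[1];print(p,p.mean(0),np.linalg.norm(d),np.arctan2(-d[0],d[1]))
b=ray('',[[475.8,147.7],[469.5,190.5]],77,c);d=b[0]-b[1];print(b.mean(0),np.arctan2(-d[0],d[1]))
# rim corners etc: tray yaw by rail edge lines
im=cv2.imread('pics/w2.png');g=cv2.cvtColor(im,6)
L=cv2.createLineSegmentDetector().detect(g)[0][:,0]
for x0,y0,x1,y1 in L:
    l=np.hypot(x1-x0,y1-y0)
    if l>60 and min(x0,x1)>405 and max(y0,y1)<310:
        w=ray('',[[x0,y0],[x1,y1]],65,c);d=w[0]-w[1];d*=np.sign(d[1]);print(np.round([x0,y0,x1,y1]),'yaw',np.arctan2(-d[0],d[1]))
E
```

```text
[[ 589.02011516 -169.7929255    95.        ]
 [ 573.42002836 -289.0721451    95.        ]] [ 581.22007176 -229.4325353    95.        ] 120.2950328853751 -0.1300481503142662
[ 580.15731511 -228.43841912   77.        ] -0.12708756901616686
[485. 255. 516.  70.] yaw -0.12723049040072482
[616.  26. 524.  24.] yaw 1.4438491006269758
[553. 287. 479. 286.] yaw 1.444858408588324
[600.  55. 575. 163.] yaw -0.12758705794076053
[482. 280. 554. 281.] yaw 1.4431290063051356
[527.  14. 618.  16.] yaw 1.4440209799940027
[576. 163. 502. 162.] yaw 1.44347033805782
[574. 169. 553. 258.] yaw -0.12705097370781607
[501. 166. 573. 167.] yaw 1.444759744219382
[558. 261. 580. 166.] yaw -0.12597809406314459
[455.   0. 420. 297.] yaw -0.1294149534896742
[483. 260. 557. 260.] yaw 1.4496095640282944
[616.  51. 564. 263.] yaw -0.12782056672484896
[464. 299. 557. 300.] yaw 1.4409671135423892
[522.  47. 637.  49.] yaw 1.4457631489275107
[519.  55. 599.  56.] yaw 1.447800348035796
[581. 265. 486. 263.] yaw 1.437085850839428
```

Scaled: 140.5 mm is 0.4683, 100 mm is 0.3333, -0.016 rad is -0.0051.

drive_tool(targets="0 0 -0.0051 0.1667 -0.0033 0 0;0 0 -0.0051 0.3333 -0.0033 -0.0667 0;0 0 -0.0051 0.4683 -0.0033 -0.2 0;0 0 -0.0051 0.4683 -0.0033 -0.3133 0;0 0 -0.0051 0.4683 -0.0033 -0.3133 0")

```text
clock: 6.5
tcp_pos: [577.8, -228.9, 146.3]
tcp_rot: [-0.003, 0.751, 0.661, -0.002]
wrist_force: [-1.0, -0.5, -2.9]
gripper_width: 13.5
grasp_force: 45.0
```

Scaled: -6 mm is -0.02.

drive_tool(targets="0 0 0 0 0 0 0;0 0 0 0 0 0 0;0 0 0 0 0 -0.02 0;0 0 0 0 0 -0.02 0;0 0 0 0 0 -0.02 0")

```text
clock: 7.12
tcp_pos: [579.5, -230.7, 143.8]
tcp_rot: [0.0, 0.751, 0.66, 0.0]
wrist_force: [0.4, -0.4, -3.5]
gripper_width: 13.5
grasp_force: 45.0
```

```bash
python3 - <<'E'
from h import *
s=manip.sense();c=manip.get_calibration('wrist');im=manip.camera('wrist')
cv2.imwrite('pics/w3.png',im);np.savez('w3',mtx=c['mtx'],world_from_camera=c['world_from_camera'])
cv2.imwrite('pics/crop3.png',cv2.resize(im[90:190,260:380],None,fx=6,fy=6,interpolation=cv2.INTER_NEAREST))
print(s['tcp_pos'],'toolyaw',2*np.arctan2(s['tcp_rot'][2],s['tcp_rot'][1])-np.pi/2,s['clock'],s['wrist_force'],s['wrist_torque'],max(abs(s['qvel'])),s['joints'][6])
E
```

```text
[ 579.5109617  -230.65473406  143.75298337] toolyaw -0.12909300917419886 7.125 [ 0.38640351 -0.39098481 -3.47440014] [-0.06926572  0.12060271  0.0332057 ] 0.003207507039184552 0.5334196272100308
```

View pics/crop3.png

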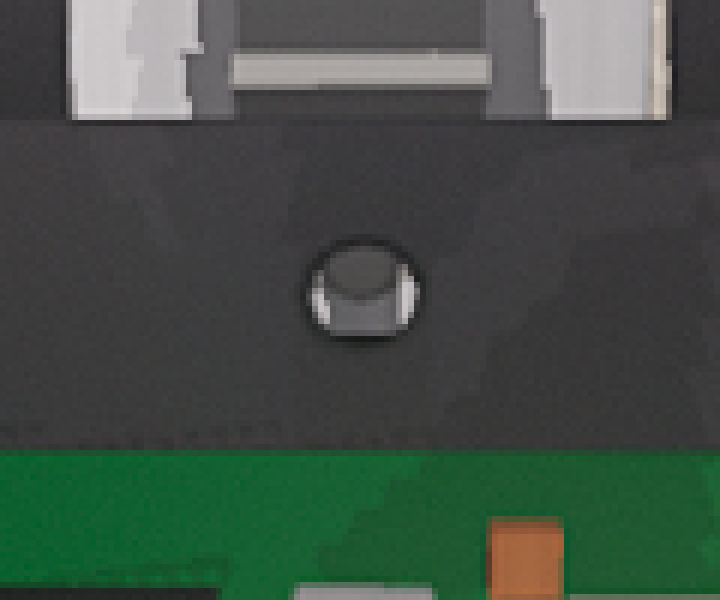

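The +y pin shows through the carrier's hole: hole centre at crop (364,291), pin tip centre at (361,270). I'll work out the residual.

```bash
python3 - <<'E'
from h import *
c=dict(np.load('w3.npz'))
f=lambda u,v:[260+u/6-.5,90+v/6-.5]
h=ray('',[f(364,291)],109.2,c);p=ray('',[f(361,270)],95,c);print(h,p,p-h)
for z in(107,111): print(z,(ray('',[f(361,270)],95,c)-ray('',[f(364,291)],z,c)))
# hole px scale
print(ray('',[f(364,340)],109.2,c)-ray('',[f(364,241)],109.2,c),ray('',[f(420,291)],109.2,c)-ray('',[f(305,291)],109.2,c))
E
```

```text
[[ 588.32186044 -170.34215212  109.2       ]] [[ 588.08423845 -170.23830074   95.        ]] [[ -0.23762198   0.10385138 -14.2       ]]
107 [[ -0.20521077   0.387785   -12.        ]]
111 [[ -0.26414025  -0.12845795 -16.        ]]
[[-1.07423659 -8.33995615  0.        ]] [[ 9.74960198 -1.25801366  0.        ]]
```

Scaled: -11 mm is -0.0367, -10 mm is -0.0333, 0.001 rad is 0.0003.

drive_tool(targets="0 0 0.0003 -0.0007 0 -0.01 0;0 0 0.0003 -0.0007 0 -0.02 0;0 0 0.0003 -0.0007 0 -0.0267 0;0 0 0.0003 -0.0007 0 -0.0333 0;0 0 0.0003 -0.0007 0 -0.0367 0")

```text
clock: 7.8
tcp_pos: [579.5, -230.2, 132.7]
tcp_rot: [-0.0, 0.751, 0.66, 0.0]
wrist_force: [-0.6, 2.6, -3.1]
gripper_width: 13.4
grasp_force: 45.0
```

Scaled: -3 mm is -0.01, -2 mm is -0.0067.

drive_tool(targets="0 0 0 0 0 -0.0033 0;0 0 0 0 0 -0.0067 0;0 0 0 0 0 -0.01 0;0 0 0 0 0 -0.01 0")

```text
clock: 8.3
tcp_pos: [579.4, -230.2, 129.4]
tcp_rot: [-0.0, 0.751, 0.661, 0.0]
wrist_force: [1.0, 2.8, -3.3]
gripper_width: 13.6
grasp_force: 45.0
```

The pins are in: underside is near 90 mm with no vertical load. There is a slight +y side force, so I'll ease 0.4 mm that way and go on.

Scaled: -2 mm is -0.0067, -1 mm is -0.0033.

drive_tool(targets="0 0 0 0 0.001 -0.0033 0;0 0 0 0 0.0013 -0.0067 0;0 0 0 0 0.0013 -0.0067 0;0 0 0 0 0.0013 -0.0067 0;0 0 0 0 0.0013 -0.0067 0")

```text
clock: 8.93
tcp_pos: [579.4, -230.2, 127.5]
tcp_rot: [0.0, 0.751, 0.66, 0.0]
wrist_force: [1.6, 2.9, -3.9]
gripper_width: 13.3
grasp_force: 45.0
```

Scaled: -5 mm is -0.0167, -4 mm is -0.0133.

drive_tool(targets="0 0 0 0 0 -0.0033 0;0 0 0 0 0 -0.0067 0;0 0 0 0 0 -0.01 0;0 0 0 0 0 -0.0133 0;0 0 0 0 0 -0.0167 0", force=58)

```text
clock: 9.55
tcp_pos: [579.8, -229.7, 124.3]
tcp_rot: [-0.0, 0.751, 0.661, 0.001]
wrist_force: [-4.0, 7.9, 14.4]
gripper_width: 13.4
grasp_force: 58.0
```

Scaled: -3 mm is -0.01, -2 mm is -0.0067.

drive_tool(targets="0 0 0 -0.0007 0.0013 -0.0033 0;0 0 0 -0.0007 0.0013 -0.0067 0;0 0 0 -0.0007 0.0013 -0.01 0;0 0 0 -0.0007 0.0013 -0.01 0")

```text
clock: 10.05
tcp_pos: [579.8, -230.1, 120.6]
tcp_rot: [0.001, 0.751, 0.66, 0.001]
wrist_force: [-0.5, 4.4, 5.6]
gripper_width: 13.3
grasp_force: 58.0
```

Moving well: underside is near 81 mm under a small load. I'll keep pressing in small steps.

Scaled: -4 mm is -0.0133, -3 mm is -0.01.

drive_tool(targets="0 0 0 0 0.001 -0.0033 0;0 0 0 0 0.001 -0.0067 0;0 0 0 0 0.001 -0.01 0;0 0 0 0 0.001 -0.0133 0;0 0 0 0 0.001 -0.0133 0")

```text
clock: 10.68
tcp_pos: [579.8, -230.1, 116.7]
tcp_rot: [0.001, 0.751, 0.66, 0.001]
wrist_force: [-0.9, 3.0, 5.8]
gripper_width: 13.5
grasp_force: 58.0
```

Scaled: -3 mm is -0.01, -2 mm is -0.0067.

drive_tool(targets="0 0 0 0 0 -0.0033 0;0 0 0 0 0 -0.0067 0;0 0 0 0 0 -0.01 0;0 0 0 0 0 -0.01 0")

```text
clock: 11.18
tcp_pos: [579.8, -230.1, 113.9]
tcp_rot: [0.001, 0.751, 0.66, 0.001]
wrist_force: [-0.2, 3.6, 6.3]
gripper_width: 13.6
grasp_force: 58.0
```

Scaled: -3 mm is -0.01, -2 mm is -0.0067.

drive_tool(targets="0 0 0 0 0 -0.0033 0;0 0 0 0 0 -0.0067 0;0 0 0 0 0 -0.01 0;0 0 0 0 0 -0.01 0")

```text
clock: 11.68
tcp_pos: [579.8, -230.1, 111.1]
tcp_rot: [0.001, 0.751, 0.66, 0.001]
wrist_force: [-1.5, 3.8, 8.7]
gripper_width: 13.8
grasp_force: 58.0
```

Scaled: -1.5 mm is -0.005, -1 mm is -0.0033.

drive_tool(targets="0 0 0 0 0 -0.0017 0;0 0 0 0 0 -0.0033 0;0 0 0 0 0 -0.005 0;0 0 0 0 0 -0.005 0")

```text
clock: 12.18
tcp_pos: [579.8, -230.3, 109.7]
tcp_rot: [0.001, 0.751, 0.66, 0.001]
wrist_force: [-2.1, 3.1, 9.4]
gripper_width: 12.9
grasp_force: 58.0
```

Scaled: -1.5 mm is -0.005, -1 mm is -0.0033.

drive_tool(targets="0 0 0 0 0 -0.0017 0;0 0 0 0 0 -0.0033 0;0 0 0 0 0 -0.005 0;0 0 0 0 0 -0.005 0")

```text
clock: 12.68
tcp_pos: [579.9, -230.0, 108.4]
tcp_rot: [0.001, 0.751, 0.66, 0.001]
wrist_force: [-1.2, 3.8, 11.8]
gripper_width: 13.2
grasp_force: 58.0
```

Scaled: -1 mm is -0.0033, -0.5 mm is -0.0017.

drive_tool(targets="0 0 0 0 0 -0.0017 0;0 0 0 0 0 -0.0033 0;0 0 0 0 0 -0.0033 0")

```text
clock: 13.05
tcp_pos: [579.9, -230.0, 108.4]
tcp_rot: [0.001, 0.751, 0.66, 0.001]
wrist_force: [-4.8, 4.8, 19.3]
gripper_width: 13.4
grasp_force: 58.0
```

The stop pads are reached: height no longer changes while the force rises. I'll relax, open and retreat a little, then look.

Scaled: 1.5 mm is 0.005, 1 mm is 0.0033.

drive_tool(targets="0 0 0 0 0 0.0033 0;0 0 0 0 0 0.005 0;0 0 0 0 0 0.005 0.5;0 0 0 0 0 0.005 0.5;0 0 0 0 0 0.005 0.5")

```text
clock: 13.68
tcp_pos: [578.9, -230.2, 106.9]
tcp_rot: [0.0, 0.751, 0.66, -0.0]
wrist_force: [-0.1, 0.7, 0.0]
gripper_width: 41.2
grasp_force: 0.0
```

Scaled: 130 mm is 0.4333, 100 mm is 0.3333.

drive_tool(targets="0 0 0 0 0 0 0.5;0 0 0 0 0 0.0667 0.5;0 0 0 0 0 0.2 0.5;0 0 0 0 0 0.3333 0.5;0 0 0 0 0 0.4333 0.5")

```text
clock: 14.3
tcp_pos: [579.5, -230.1, 240.5]
tcp_rot: [0.001, 0.751, 0.66, 0.001]
wrist_force: [0.9, -0.2, -0.5]
gripper_width: 45.5
grasp_force: 0.0
```

Scaled: -80 mm is -0.2667, -40 mm is -0.1333.

drive_tool(targets="0 0 0 -0.1333 0 0 0.5;0 0 0 -0.2667 0 0 0.5;0 0 0 -0.2667 0 0 0.5;0 0 0 -0.2667 0 0 0.5")

```text
clock: 14.8
tcp_pos: [500.2, -229.6, 238.4]
tcp_rot: [0.001, 0.751, 0.661, 0.001]
wrist_force: [0.5, 0.8, -0.5]
gripper_width: 45.5
grasp_force: 0.0
```

```bash
python3 - <<'E'
from h import *
s=manip.sense();c=manip.get_calibration('wrist');im=manip.camera('wrist')
cv2.imwrite('pics/w4.png',im)
print(s['tcp_pos'],s['clock'],s['wrist_force'],s['gripper_width'])
E
```

```text
[ 500.21575403 -229.55129211  238.35017221] 14.8 [ 0.49758414  0.76909844 -0.48776973] 45.450829320535945
```

View pics/w4.png

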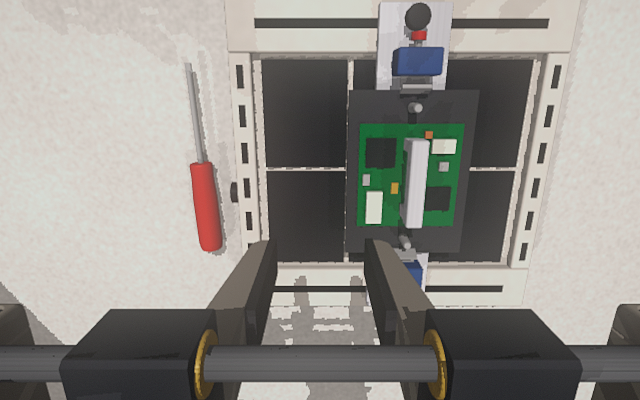

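The carrier sits on the rail with both pins through: (415,107) and (405,243). I'll enlarge both catches.

```bash
python3 - <<'E'
import cv2,numpy as np
im=cv2.imread('pics/w4.png')
a=cv2.resize(im[60:130,375:455],None,fx=4.9,fy=4.9,interpolation=0);b=cv2.resize(im[220:290,375:455],None,fx=4.9,fy=4.9,interpolation=0)
cv2.imwrite('pics/crop4.png',np.hstack([a,b]))
E
```

```text
(no output)
```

View pics/crop4.png

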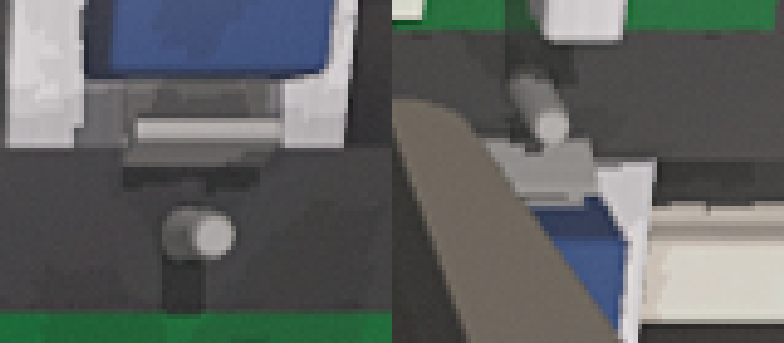

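Both steel noses lie over the plate's edges and the arm is clear of everything, so I'm handing in.

```bash
python3 -c "
from station import manip
print(manip.sign_off())"
```

```text
the job is handed in; nothing more can be done
None
```

The carrier is mounted on both pins and pressed home, with both catch noses visible over its edges in the last picture. I handed the job in at about 15 s; the hand-in gave no verdict.

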